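# Tighten and lock a tube rotator's castle nut

### The arm

A 7-joint arm with a two-finger parallel gripper is mounted at the origin on the work surface. World frame = base frame: x ahead of the robot, y to its left, z up, the work surface at z = 0. Lengths are in m, angles in rad, forces in N, time in s.
With the tool pointing down it reaches from about 0.425 to 0.95 m from the base axis. Payload 4.7 kg.
Tool frame: the origin (TCP) lies between the finger pads; the fingertips stand 25 mm ahead of it and the grasp point (between the pads) lies 6 mm ahead of it; z points along the fingers, y is the line along which they close (so a half turn about z gives the same grasp; the last joint's range is limited). The gripper opens to 85 mm and grips with 20 to 120 N. Pads are 22 mm wide; open, the fingers measure 114 mm over their backs; the gripper's body (76 mm by 85 mm) begins 54 mm behind the grasp point. The pads swing forward as they close: fully open they stand 13 mm farther back than shut.
Start: joints at [1.186, 0.469, -0.049, 1.532, 0.024, 1.141, -0.082], TCP at [0.235, -0.633, 0.256] pointing down, gripper open.
Joint ranges: [-2.59, 2.59], [-0.33, 1.99], [-1.39, 1.29], [0.1, 2.45], [-1.04, 4.18], [0.21, 1.99], [-2.66, 2.66]. Speed limits (rad/s): [2.57, 2.57, 3.14, 3.14, 3.14, 3.14, 3.14].

### API

Orientations are given as a 3x3 rotation matrix whose columns are the frame's x, y, z axes.
In Python, from rig import * gives the robot as it stands. Calls block until the motion is done:
- movep(position, orientation): joint-space move of the TCP to a pose.
- move_l(position, attitude=None, feed=0.15, until_force=None): straight line of the TCP; attitude=None keeps the orientation; feed is the mean speed in m/s. With until_force (N) it stops when the force on the tool has changed by that much, and returns True; else False.
- move_joints(angles): joint-space move.
- command_gripper(opening, newtons=None): finger opening in m; newtons is the grip in N (None keeps the last); returns when the fingers have stopped.
- sleep(seconds).
- inverse_kinematics(position, orientation): joint angles nearest the present ones, or None.
- sense(): the state.
- camera(name): name is "scene" or "top"; returns (picture, depth): 400x640x3 uint8, red, green, blue; 400x640 float32, m along the optical axis (not along the pixel's ray), 0 where there is no reading.
- camera_params(name): a dict with "K" (3x3 intrinsics, pixels), "position" and "rotation" of the camera in the world. Camera axes: x right, y down, z forward; pixel columns grow to the right and rows downward; lengths in m; the calibration is good to about 2 mm. A picture is of the moment at which its call begins. camera_params takes no time and is no camera call.
A pose or a line that the arm cannot do raises Unreachable and nothing moves.
- finish_job(): hands the job in; it is judged then, once.
The state is a dict: "time_s": time; "joint_pos": joint angles; "qd": joint speeds; "joint_efforts": joint torques, N m; "position": TCP position; "tcp_rot": TCP orientation; "wrist_force": force on the tool from outside, world axes, zero at the start; "ft_torque": the same for the moment, N m; "finger_gap": finger opening in m; "gripper_force": force on a finger pad.
Only numpy, scipy, OpenCV 4.12 (cv2) and the standard library are available. Lean on these libraries where they do the work, as an engineer would, in place of code of your own. Each camera call takes 0.05 s, during which the arm holds its last target. There are 200 camera calls.

### The job

Tighten the brass castle nut of the tilted tube rotator clockwise until it goes tight, then carry on only to the first slot that comes round to face the headed stud. Then fit the red lock plate: press the large end of its keyhole over the stud's head until the plate lies flat on the block, and slide it down so that its tongue goes fully home in that slot. Leave it there, let go, and do not knock or shift the other things on the bench.

Things in the scene. Friction and masses are not known exactly. Their poses are not given: they have to be found in the camera images.
- rotor: White disc, 250 mm across, of a blue tube rotator; fixed, leaning 35 degrees so that it faces up and back to the robot. Origin: centre of its upper face. z: out of the face, the axis of shaft and nut; x: up the slope; y: level. The dark shaft in the centre (22 mm) has a 10 mm wide cross groove along x in its end. Tubes 26 mm tall stand at radius 106 mm round the rim, not on the upper side.
- block_top (a point): Centre of the top of the aluminium block on the disc, at x = 84, y = 0, z = 21 mm in the rotor's frame (same axes). The block measures 60 mm in x, 42 mm in y. The lock plate comes to lie flat on it.
- stud_head (a point): Middle of the top of the steel headed stud on the block, at x = 66, y = 0, z = 34 mm in the rotor's frame (same axes). Head 15 mm across, 7 mm thick with a chamfered top, underside at z = 27 mm; neck 7 mm across, 6 mm tall between block and head.
- nut_mid (a point): Brass castle nut, point on its axis, 17 mm above the disc's face: hexagon 40 mm across flats at z 3 to 19 mm, crown above it to 31 mm with six like slots, 10 mm wide, 12 mm deep, one over the middle of each flat. z as the rotor's; x points out through one slot, any of the six. Fine thread: 1.6 mm a turn. At the start it is 20 to 95 degrees short of seating.
- nut: The same castle nut; this point on the axis lies at the disc's face (axes as nut_mid). Clockwise seen from outside tightens: it turns lightly (about 0.06 N m) until it seats, from there takes about 0.7 N m and stays where it is left. Where it seats differs every time and can only be felt; the next slot then comes to face the stud (rotor x) 13 to 47 degrees farther on.
- plate_grip (a point): Centre of the black grip tab (24 mm in x, 10 in y, 30 tall) on the loose red lock plate, 0.08 to 0.17 kg, lying flat on the bench, tab up. Plate 4 mm thick, 32 mm wide, from x = -53 to +15 mm; underside 19 mm below this point. z: up out of the plate. Fitted, plate x lies along rotor x, the tongue pointing down at the nut, and this point is at z = 40 mm in the rotor's frame.
- plate_hole (a point): Middle of the large square end, 19 x 19 mm, of the keyhole, in the plate's underside, 38 mm to -x of the tab's centre line (plate axes). From it a slot 10 mm wide runs towards the tab and ends 15 mm short of the tab's centre. Over the stud this point is at x = 66 mm in the rotor's frame; slid down home to the stop, at x = about 47 mm.
- plate_tip (a point): Tip of the plate's tongue, in the underside, 78 mm to -x of the tab's centre line (plate axes). The tongue is 6.5 mm wide and 26 mm long, its last 5 mm 4.4 mm wide, 4 mm thick. Home, it reaches through the nut's slot into the shaft's groove.
- timer: White digital timer 75 x 60 x 24 mm lying on the bench; origin under its centre. Leave alone.
- rack: Green tube rack 70 x 150 mm, 90 mm tall with tubes; origin under its centre. Leave alone.
- beaker: Glass beaker 70 mm across, 90 mm tall; origin under its centre. Leave alone.
- dishes: Stack of petri dishes, 90 mm across, 39 mm tall; origin under its centre. Leave alone.
There are look-alikes about, which are no part of the job. Of the things like the part that bears plate_grip, leave any that is green, purple or white; of the rest the smaller one is meant.

How it is judged:
On the way, in this order (a step that is already met when the one before it is completed fails the run):
1. the nut is tight and the first slot to come round faces the stud (within 4.5 degrees), let go of, the lock plate not yet on ((angle between the x axis of nut_mid and the x axis of rotor, either way round below 0.08 rad or angle between the x axis of nut_mid and the x axis of rotor, either way round between 0.967 and 1.127 rad) and z of nut_mid in the frame of rotor between 0.01692 and 0.01708 m and contact force between the fingers and nut below 0.5 N and distance between plate_grip and stud_head above 0.1 m), for 0.2 s.
2. the large end of the keyhole is over the stud's head, the plate flat on the block ((angle between the x axis of nut_mid and the x axis of rotor, either way round below 0.08 rad or angle between the x axis of nut_mid and the x axis of rotor, either way round between 0.967 and 1.127 rad) and z of nut_mid in the frame of rotor between 0.01692 and 0.01708 m and z of plate_grip in the frame of rotor between 0.037 and 0.043 m and y of plate_grip in the frame of rotor between -0.004 and 0.004 m and angle between the z axis of plate_grip and the z axis of rotor, either way round below 0.12 rad and angle between the x axis of plate_grip and the x axis of rotor, either way round below 0.15 rad and x of plate_grip in the frame of rotor between 0.1 and 0.108 m), for 0.1 s.
At the end, for the whole second after the job is handed in: The first slot to come round after the nut seated faces the stud within 4.5 degrees; the plate lies flat on the block (tab centre within 3 mm in height, 4 mm sideways, tilt under 7 degrees), slid down to its stop (tab centre 82 to 88.5 mm from the nut axis), tongue in the slot, released ((angle between the x axis of nut_mid and the x axis of rotor, either way round below 0.08 rad or angle between the x axis of nut_mid and the x axis of rotor, either way round between 0.967 and 1.127 rad) and z of nut_mid in the frame of rotor between 0.01692 and 0.01708 m and z of plate_grip in the frame of rotor between 0.037 and 0.043 m and y of plate_grip in the frame of rotor between -0.004 and 0.004 m and angle between the z axis of plate_grip and the z axis of rotor, either way round below 0.12 rad and angle between the x axis of plate_grip and the x axis of rotor, either way round below 0.15 rad and x of plate_grip in the frame of rotor between 0.082 and 0.0885 m); the robot touches nothing.
It fails at once if another thing on the bench is shifted by 25 mm or more, or tipped (distance of any of timer, rack, beaker, dishes from where it was at the start of the episode above 0.025 m or angle between any of timer, rack, beaker, dishes's own z axis and vertical above 0.35 rad).
It also fails if it takes over 70 s, if anything falls off the work surface, if the arm or the gripper's body presses on something with over 40 N, if the wrist force passes 120 N, or if a joint passes its speed limit or range.

## Working session

There is one attempt and no reset: what is moved stays moved. The work goes in short steps, each a Python script; the robot and the scene stay as the last script left them, time stands still between calls to the robot, and variables do not carry over. Pictures are saved under pics/ and viewed, at most 10 in all, crops included, and the job is handed in when it is done.

```bash
ls; mkdir -p pics
python3 - <<'E'
from rig import *
import cv2,numpy as np
for n in("scene","top"):
    im,d=camera(n); cv2.imwrite(f"pics/{n}0.png",im[:,:,::-1]); np.savez(f"{n}0.npz",im=im,d=d)
    p=camera_params(n); print(n,p)
print(sense())
E
```

```text
pics
scene {'K': array([[459.9495917 ,   0.        , 309.0564356 ],
       [  0.        , 459.9495917 , 199.55059274],
       [  0.        ,   0.        ,   1.        ]]), 'position': array([0.94414688, 0.53216733, 1.35295594]), 'rotation': array([[-7.78939652e-01,  5.35054213e-01, -3.27062698e-01],
       [ 6.27098749e-01,  6.64256994e-01, -4.06828963e-01],
       [-4.21865625e-04, -5.21995820e-01, -8.52947939e-01]])}
top {'K': array([[454.30689794,   0.        , 314.57932193],
       [  0.        , 454.30689794, 199.98239677],
       [  0.        ,   0.        ,   1.        ]]), 'position': array([ 0.3636593 , -0.02012947,  1.2885175 ]), 'rotation': array([[ 0.02014215, -0.99468435,  0.1009819 ],
       [-0.99976064, -0.02090135, -0.00646566],
       [ 0.00854195, -0.1008275 , -0.99486725]])}
{'time_s': 0.1, 'joint_pos': array([ 1.18604385,  0.46940425, -0.04860864,  1.53359066,  0.02412018,
        1.1410157 , -0.08226835]), 'qd': array([-0.00050825, -0.00298312,  0.00088133, -0.0020399 , -0.00134182,
       -0.00226641,  0.00202769]), 'joint_efforts': array([ 9.18317601e-04, -5.11520720e+01, -4.69995628e-02, -2.38392162e+01,
        1.07301999e-02,  4.39731579e-03, -1.54232833e-05]), 'position': array([ 0.23500782, -0.63224336,  0.25533022]), 'tcp_rot': array([[ 9.37321353e-01,  3.48465460e-01, -7.09806552e-04],
       [ 3.48466175e-01, -9.37319836e-01,  1.68837355e-03],
       [-7.69758944e-05, -1.82989216e-03, -9.99998323e-01]]), 'wrist_force': array([-0.02294517,  0.11116478,  0.40179787]), 'ft_torque': array([-0.05997511, -0.04042075,  0.01368285]), 'gripper_force': 0.0, 'finger_gap': 0.08537960452648628}
```

View pics/scene0.png

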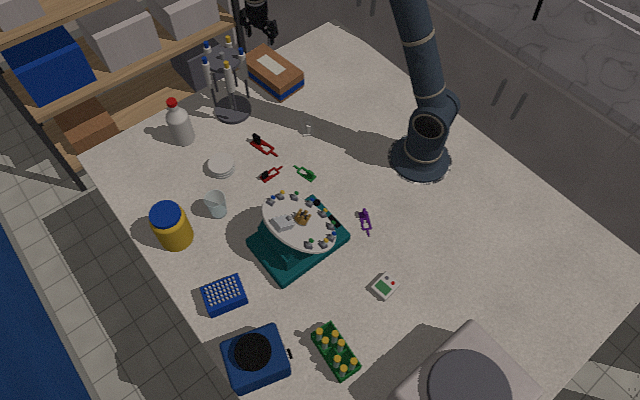

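View pics/top0.png

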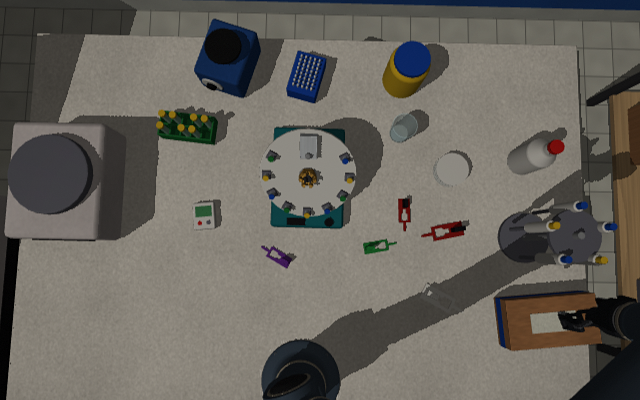

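Overview: in the top view the rotor is at (308,172), with its block at (308,147) and the nut at (309,178). The smaller red plate is at (404,213), tab up-image and tongue towards the robot. The larger red look-alike is at (445,231). Next I measure them.

```bash
cat > h.py <<'E'
import numpy as np,cv2
from rig import *
def cloud(n,d):
    p=camera_params(n);K=p["K"];v,u=np.mgrid[:d.shape[0],:d.shape[1]]
    c=np.stack([(u-K[0,2])/K[0,0]*d,(v-K[1,2])/K[1,1]*d,d],-1)
    return c@p["rotation"].T+p["position"]
def proj(n,P):
    p=camera_params(n);c=(np.atleast_2d(P)-p["position"])@p["rotation"];q=c@p["K"].T
    return q[:,:2]/q[:,2:]
def ray(n,uv,h):
    p=camera_params(n);uv=np.atleast_2d(uv).astype(float)
    r=np.c_[uv,np.ones(len(uv))]@np.linalg.inv(p["K"]).T@p["rotation"].T
    return p["position"]+r*((h-p["position"][2])/r[:,2:])
def norm(v): return v/np.linalg.norm(v)
E
python3 - <<'E'
from h import *
from scipy.optimize import least_squares
for n,c in(("top",(308,172)),("scene",(301,220))):
    z=np.load(n+"0.npz");im,d=z["im"],z["d"];P=cloud(n,d)
    hsv=cv2.cvtColor(im,cv2.COLOR_RGB2HSV)
    win=np.zeros(d.shape,bool);win[c[1]-60:c[1]+60,c[0]-60:c[0]+60]=1
    m=win&(hsv[...,1]<40)&(hsv[...,2]>110)&(P[...,2]>.05)&(d>0)
    X=P[m]
    # robust plane
    w=np.ones(len(X),bool)
    for t in(.03,.015,.008,.004,.003,.003):
        q=X[w].mean(0);N=np.linalg.svd(X[w]-q,full_matrices=False)[2][2];N*=np.sign(N[2]);w=abs((X-q)@N)<t
    print(n,w.sum(),"N",N,"tilt",np.degrees(np.arccos(N[2])),"yaw of x",np.degrees(np.arctan2(-N[1],-N[0])))
    ii=np.zeros(d.shape,np.uint8);vv,uu=np.where(m);ii[vv[w],uu[w]]=255
    ex=norm(np.array([0,0,1])-N*N[2]);ey=np.cross(N,ex)
    cs,_=cv2.findContours(ii,cv2.RETR_EXTERNAL,cv2.CHAIN_APPROX_NONE);hull=cv2.convexHull(np.vstack(cs))[:,0]
    # ray onto plane
    p=camera_params(n);r=np.c_[hull,np.ones(len(hull))]@np.linalg.inv(p["K"]).T@p["rotation"].T
    H=p["position"]+r*(((q-p["position"])@N)/(r@N))[:,None]
    a=np.c_[(H-q)@ex,(H-q)@ey]
    f=least_squares(lambda s:np.hypot(a[:,0]-s[0],a[:,1]-s[1])-s[2],[0,0,.12],loss="soft_l1",f_scale=.002)
    print("centre",q+ex*f.x[0]+ey*f.x[1],"R",f.x[2],"res",np.abs(f.fun).max())
    y,x=c;cr=im[c[1]-45:c[1]+45,c[0]-55:c[0]+55];big=cv2.resize(cr,None,fx=5,fy=5,interpolation=cv2.INTER_CUBIC)
    globals()[n]=cv2.convertScaleAbs(big,alpha=1.5)
cv2.imwrite("pics/rot.png",top[:,:,::-1])
z=np.load("top0.npz");im,d=z["im"],z["d"];P=cloud("top",d)
hsv=cv2.cvtColor(im,cv2.COLOR_RGB2HSV)
red=((hsv[...,0]<8)|(hsv[...,0]>172))&(hsv[...,1]>120)&(hsv[...,2]>50)
red[:,:380]=0;red[:185]=0;red[250:]=0;red[:,500:]=0
k,l,s,cc=cv2.connectedComponentsWithStats(red.astype(np.uint8));print(s,cc)
m=l==np.argmin([9e9 if (a<15) else abs(b[0]-404) for a,b in zip(s[:,4],cc)])
v,u=np.where(m);Q=ray("top",np.c_[u,v],.004)[:,:2];q=Q.mean(0);dr=np.linalg.svd(Q-q,full_matrices=False)[2][0]
if dr[0]<0:dr=-dr
print("plate mean",q,"dir deg",np.degrees(np.arctan2(dr[1],dr[0])),"extent",((Q-q)@dr).min(),((Q-q)@dr).max())
T=P[185:240,380:430].reshape(-1,3);t=T[(T[:,2]>.026)&(T[:,2]<.045)];print("tab",len(t),t.mean(0),t.min(0),t.max(0))
b=[cv2.resize(im[190:245,385:480],None,fx=8,fy=8,interpolation=cv2.INTER_CUBIC)]
cv2.imwrite("pics/pl.png",cv2.convertScaleAbs(b[0],alpha=1.5)[:,:,::-1])
E
```

```text
top 4069 N [-0.57500196  0.00426624  0.81814091] tilt 35.10087787250087 yaw of x -0.4250991688563847
centre [ 0.54696482 -0.00740717  0.13459297] R 0.12350448054844859 res 0.0009194597937883381
scene 1811 N [-0.57212271  0.00497052  0.82015297] tilt 34.899890431338875 yaw of x -0.4977646389227044
centre [ 0.54829213 -0.00680919  0.13617211] R 0.12395898086830806 res 0.0032335692013308326
[[     0      0    640    400 255543]
 [   398    199     12     32    161]
 [   409    199      1      4      4]
 [   421    221     43     20    290]
 [   461    223      1      2      2]] [[319.3029901  199.45536759]
 [403.0621118  212.85093168]
 [409.         200.5       ]
 [444.5        231.23793103]
 [461.         223.5       ]]
plate mean [ 0.4626503  -0.28033336] dir deg 10.357232967024524 extent -0.04874209345346892 0.04115066444118965
tab 36 [ 0.49083457 -0.28135948  0.03242469] [ 0.47944012 -0.28574616  0.02835498] [ 0.50218731 -0.27632028  0.03736447]
```

View pics/rot.png

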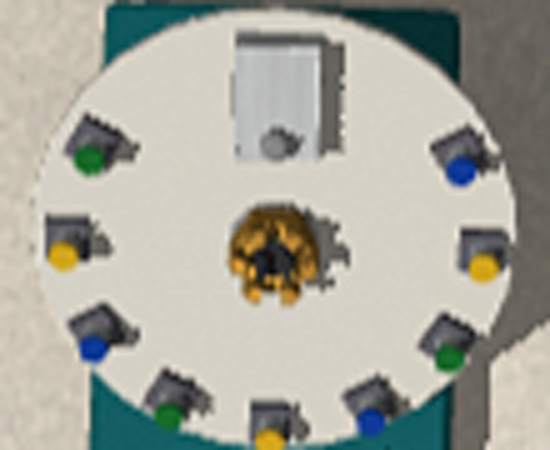

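View pics/pl.png

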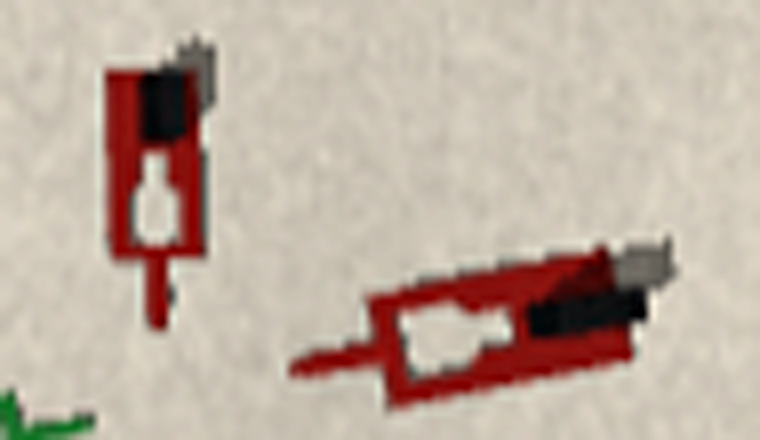

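Crops: the nut's lower slot at crop (271,297) points almost straight down-slope from the shaft at (272,262), so the nut angle is about 0 ± 8°. The stud is at (280,143). The small plate's tongue points down-image with its tab at (163,105). Next I check both cameras and reachability.

```bash
cat >> h.py <<'E'
C=np.array([.5476,-.0071,.1354]);YAW=np.radians(-.45);T=np.radians(35)
N=np.array([-np.sin(T)*np.cos(YAW),-np.sin(T)*np.sin(YAW),np.cos(T)])
EX=norm(np.array([0,0,1])-N*N[2]);EY=np.cross(N,EX);RR=np.c_[EX,EY,N]
def W(x,y,z): return C+RR@np.array([x,y,z])
def tool(a,flip=0):
    """tool pointing along -rotor z, tool y at rotor angle a (deg)"""
    a=np.radians(a+180*flip);y=RR@np.array([np.cos(a),np.sin(a),0]);return np.c_[np.cross(y,-N),y,-N]
E
python3 - <<'E'
from h import *
for n in("top","scene"):
    print(n,"stud,blockctr,shaft",proj(n,[W(.066,0,.034),W(.084,0,.021),W(0,0,.025)]).round(1), "blk corners",proj(n,[W(.054,.021,.021),W(.054,-.021,.021),W(.114,-.021,.021),W(.114,.021,.021)]).round(1).tolist())
f=lambda n,c:c
for fl in(0,1):
    for a in(60,0,-60):
        for z in(.028,.12):
            q=inverse_kinematics(W(0,0,z),tool(a,fl));print(a,fl,z,None if q is None else np.round(q,2))
for fl in(0,1):
    for x,z in((.104,.051),(.104,.12),(.085,.051)):
        q=inverse_kinematics(W(x,0,z),tool(90,fl));print("plate",fl,x,None if q is None else np.round(q,2))
    q=inverse_kinematics([.49,-.28,.03],np.c_[[0,0,0],[0,0,0],[0,0,-1]]+0 if 0 else np.array([[1 if fl else -1,0,0],[0,-1 if fl else 1,0],[0,0,-1.]]));print("pick",fl,q if q is None else np.round(q,2))
# stud bright grey, block & plate lines
z=np.load("top0.npz");im,d=z["im"],z["d"];hsv=cv2.cvtColor(im,cv2.COLOR_RGB2HSV)
red=((hsv[...,0]<8)|(hsv[...,0]>172))&(hsv[...,1]>120)&(hsv[...,2]>50)
L=[];
for v in range(200,221):
    u=np.where(red[v,395:413])[0]+395;L.append((u.min()-.5,v))
A=ray("top",L,.004);dd=np.polyfit(A[:,0],A[:,1],1);print("left edge yaw",np.degrees(np.arctan(dd[0])),"y at x=.49",np.polyval(dd,.49)-.016)
M=[]
for v in range(223,231):
    u=np.where(red[v,395:413])[0]+395;M.append((u.mean(),v))
B=ray("top",M,.004);print("tongue",B[[0,-1]])
v,u=np.where(red[:, 395:413]&(np.arange(400)>195)[:,None]&(np.arange(400)<240)[:,None]);print("tip x",ray("top",[(404.5,v.max()+.5)],.004),"top x",ray("top",[(400,v.min()-.5)],.004))
E
```

```text
top stud,blockctr,shaft [[307.3 155.5]
 [307.6 146.6]
 [306.9 178.2]] blk corners [[298.8, 157.7], [315.8, 158.1], [316.6, 135.2], [299.1, 134.7]]
scene stud,blockctr,shaft [[289.6 216.7]
 [283.4 221. ]
 [303.2 215.2]] blk corners [[294.9, 224.2], [286.1, 214.3], [271.7, 217.6], [280.5, 228.0]]
60 0 0.028 [ 0.89  0.45 -1.17  2.31  1.63  0.47 -0.54]
60 0 0.12 None
0 0 0.028 [ 0.89  0.45 -1.17  2.31  1.63  0.47 -1.59]
0 0 0.12 None
-60 0 0.028 [ 0.97  0.55 -1.31  2.31  1.64  0.59 -2.61]
-60 0 0.12 None
60 1 0.028 [ 0.61  0.3  -0.8   2.32  1.65  0.28  2.51]
60 1 0.12 None
0 1 0.028 [ 0.76  0.36 -0.99  2.32  1.64  0.36  1.51]
0 1 0.12 None
-60 1 0.028 [ 0.89  0.45 -1.17  2.31  1.63  0.47  0.5 ]
-60 1 0.12 None
plate 0 0.104 [ 0.76  0.32 -0.98  2.1   1.    0.4   0.6 ]
plate 0 0.104 [ 0.7   0.09 -0.81  2.11  0.35  0.38  1.18]
plate 0 0.085 [ 0.65  0.27 -0.84  2.15  0.95  0.32  0.62]
pick 0 [ 0.89  0.67 -0.6   1.95  0.57  0.7   1.52]
plate 1 0.104 [ 0.17  0.19 -0.28  2.13  0.46  0.25 -2.08]
plate 1 0.104 [ 0.66  0.09 -0.78  2.11  0.34  0.37 -1.95]
plate 1 0.085 [-0.9   0.23  0.95  2.22 -0.81  0.24 -0.86]
pick 1 [ 0.52  0.59 -0.1   1.97  0.1   0.59 -1.22]
left edge yaw 4.174602151805052 y at x=.49 -0.28057573031753297
tongue [[ 0.43385003 -0.28301287  0.004     ]
 [ 0.41408018 -0.28443422  0.004     ]]
tip x [[ 0.41266832 -0.28443443  0.004     ]] top x [[ 0.50339376 -0.2715869   0.004     ]]
```

Run:
```python
from h import *
for a,fl in((60,0),(-60,1),(0,1),(90,0)):
    print(a,fl,[ (z,None if (q:=inverse_kinematics(W(0,0,z),tool(a,fl))) is None else np.round(q,2).tolist()) for z in(.04,.06,.07,.08,.09,.1)])
# tops of images: block edges rows in top
im=np.load("top0.npz")["im"].astype(int).sum(2)
for r in (138,142,146,150): print(r,im[r,294:324])
out=[]
for n,c in(("top",(308,160)),("scene",(295,217))):
    i=np.load(n+"0.npz")["im"];cr=i[c[1]-25:c[1]+25,c[0]-25:c[0]+25];g=cv2.resize(cr,None,fx=8,fy=8,interpolation=cv2.INTER_NEAREST);g=cv2.convertScaleAbs(g,alpha=1.4)
    for p in [W(.066,0,.034),W(0,0,.031),W(.054,.021,.021),W(.054,-.021,.021),W(.114,-.021,.021),W(.114,.021,.021)]:
        u=proj(n,p)[0]-np.array(c)+25.5;cv2.circle(g,tuple(int(t) for t in u*8),3,(255,0,255),-1)
    out.append(g)
cv2.imwrite("pics/chk.png",np.hstack(out)[:,:,::-1])
```

```text
60 0 [(0.04, [0.62, 0.27, -0.8, 2.33, 1.56, 0.25, -0.54]), (0.06, [0.8, 0.25, -1.0, 2.33, 1.41, 0.28, -0.38]), (0.07, [0.81, 0.21, -0.99, 2.33, 1.3, 0.26, -0.29]), (0.08, [0.97, 0.22, -1.16, 2.33, 1.25, 0.29, -0.23]), (0.09, [1.0, 0.18, -1.17, 2.33, 1.12, 0.26, -0.1]), (0.1, None)]
-60 1 [(0.04, [0.62, 0.27, -0.8, 2.33, 1.56, 0.25, 0.5]), (0.06, [0.8, 0.25, -1.0, 2.33, 1.41, 0.28, 0.66]), (0.07, [0.81, 0.21, -0.99, 2.33, 1.3, 0.26, 0.76]), (0.08, [0.97, 0.22, -1.16, 2.33, 1.25, 0.29, 0.82]), (0.09, [1.0, 0.18, -1.17, 2.33, 1.12, 0.26, 0.94]), (0.1, None)]
0 1 [(0.04, [0.62, 0.27, -0.8, 2.33, 1.56, 0.25, 1.55]), (0.06, [0.94, 0.32, -1.18, 2.33, 1.45, 0.37, 1.69]), (0.07, [0.96, 0.27, -1.17, 2.33, 1.37, 0.33, 1.77]), (0.08, [0.97, 0.22, -1.16, 2.33, 1.25, 0.29, 1.87]), (0.09, [1.06, 0.21, -1.25, 2.33, 1.18, 0.3, 1.95]), (0.1, None)]
90 0 [(0.04, [0.62, 0.27, -0.8, 2.33, 1.56, 0.25, -0.02]), (0.06, [0.8, 0.25, -1.0, 2.33, 1.41, 0.28, 0.14]), (0.07, [0.81, 0.21, -0.99, 2.33, 1.3, 0.26, 0.24]), (0.08, [0.97, 0.22, -1.16, 2.33, 1.25, 0.29, 0.3]), (0.09, [1.0, 0.18, -1.17, 2.33, 1.12, 0.26, 0.42]), (0.1, None)]
138 [411 411 413 413 413 415 372 375 387 386 376 374 376 366 366 370 372 378
 365 365 369 379 378 189 192 198 195 181 414 417]
142 [413 410 412 415 418 313 368 377 385 381 377 375 374 369 368 374 371 373
 364 366 375 380 427 178 190 197 186 327 419 413]
146 [412 412 410 414 419 318 370 379 384 382 371 374 376 369 369 375 373 370
 366 368 375 378 407 204 192 196 186 314 416 416]
150 [413 410 413 415 415 372 371 375 379 381 375 380 379 370 376 378 377 374
 366 371 375 377 414 207 193 195 185 426 422 413]
```

View pics/chk.png

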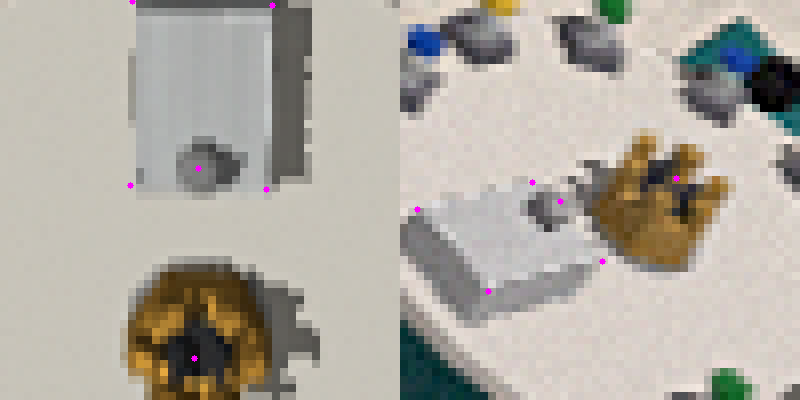

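The dots sit within about 1 px of the block, stud head (crop 200,165) and nut. The block is about 0.7 px further right than predicted, so I shift y by −1 mm and yaw by −0.5°, then move above the nut.

```bash
sed -i 's/^C=.*/C=np.array([.5476,-.0080,.1354]);YAW=np.radians(-1.0);T=np.radians(35)/' h.py
python3 - <<'E'
from h import *
command_gripper(.056,60)
movep([.42,-.22,.36],tool(0,1)); print(sense()["joint_pos"].round(2))
movep(W(0,0,.085),tool(0,1)); s=sense();print(s["joint_pos"].round(2),s["finger_gap"],s["time_s"],(RR.T@(s["position"]-C)).round(4))
out=[]
for n,c in(("top",(308,170)),("scene",(295,205))):
    im=camera(n)[0];cr=im[c[1]-40:c[1]+40,c[0]-40:c[0]+40];out.append(cv2.convertScaleAbs(cv2.resize(cr,None,fx=5,fy=5,interpolation=cv2.INTER_CUBIC),alpha=1.4))
cv2.imwrite("pics/hov.png",np.hstack(out)[:,:,::-1])
E
```

```text
[ 0.83 -0.15 -0.22  2.15 -0.58  0.69 -2.19]
[ 0.96  0.2  -1.14  2.33  1.19  0.28  1.91] 0.056231016154568575 5.75 [ 0.0001 -0.0002  0.085 ]
```

View pics/hov.png

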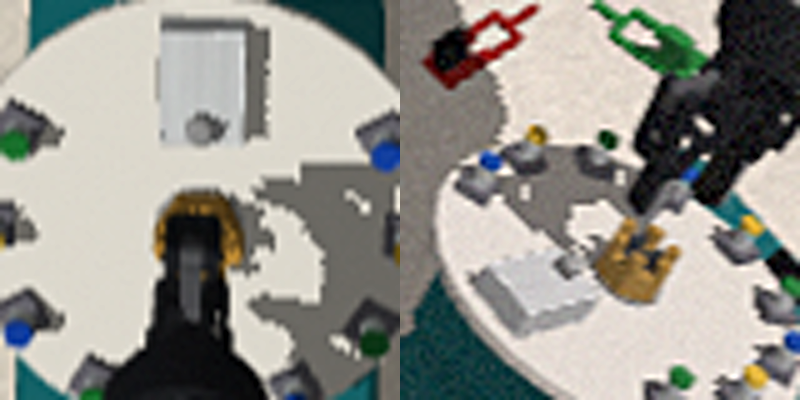

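```bash
sed -i 's/^C=np.array(\[.5476,-.0080/C=np.array([.5476,-.0090/' h.py
python3 - <<'E'
from h import *
def st(t):
    s=sense();F=tool(0,1).T@s["wrist_force"];M=tool(0,1).T@s["ft_torque"];print(t,round(s["time_s"],2),"F",F.round(1),"M",M.round(2),"gap",round(s["finger_gap"],4),"q7",s["joint_pos"][6].round(3),(RR.T@(s["position"]-C)).round(4),flush=True)
st("hover")
print(move_l(W(0,0,.029),tool(0,1),feed=.06,until_force=8)); st("down")
command_gripper(.03,50); st("grip")
E
```

```text
hover 5.85 F [0.6 0.4 0.8] M [-0.6   0.05 -0.04] gap 0.0562 q7 1.912 [0.     0.0009 0.085 ]
False
down 6.93 F [-0.6 -0.8  0.6] M [-0.58 -0.    0.01] gap 0.056 q7 1.508 [0.0001 0.     0.0292]
grip 7.22 F [ 0.1  3.4 -9.5] M [-1.23  0.2   0.01] gap 0.0396 q7 1.508 [-0.0013 -0.0001  0.0296]
```

Run:
```python
from h import *
move_l(W(-.0018,0,.0292),tool(0,1),feed=.03)
q=np.array(inverse_kinematics(W(-.0018,0,.029),tool(0,1)));print(q.round(3))
q0=q[6]
for k in range(1,30):
    q[6]=q0-np.radians(4*k);move_joints(q);s=sense();R=s["tcp_rot"]
    a=np.degrees(np.arctan2(*(RR.T@-R[:,1])[[1,0]]))
    m=(R.T@s["ft_torque"]);e=s["joint_efforts"][6]
    print(round(s["time_s"],2),"a",a.round(1),"M",m.round(2),"e7",e.round(3),"F",(RR.T@s["wrist_force"]).round(1),(RR.T@(s["position"]-C)).round(4),flush=True)
    if abs(m[2])>.4: break
```

```text
[ 0.759  0.356 -0.984  2.322  1.641  0.362  1.497]
7.72 a -4.0 M [-0.6   0.29  0.19] e7 0.234 F [-0.  -0.6  9.9] [-0.0015 -0.0003  0.0295]
7.97 a -8.0 M [-0.58  0.32  0.22] e7 0.232 F [-0.9 -0.   9.7] [-0.0016 -0.0004  0.0295]
8.22 a -12.0 M [-0.54  0.39  0.21] e7 0.232 F [ 0.4 -1.9 10.7] [-0.0016 -0.0004  0.0295]
8.47 a -16.0 M [-0.54  0.39  0.17] e7 0.232 F [-1.  -1.4  9.9] [-0.0016 -0.0003  0.0295]
8.72 a -20.0 M [-0.53  0.46  0.22] e7 0.232 F [ 0.1 -1.9 10. ] [-0.0016 -0.0003  0.0295]
8.97 a -24.0 M [-0.5   0.48  0.25] e7 0.232 F [ 0.8 -0.2  9.5] [-0.0016 -0.0003  0.0294]
9.22 a -28.0 M [-0.51  0.51  0.2 ] e7 0.232 F [-0.5 -1.8  8.8] [-0.0017 -0.0003  0.0294]
9.47 a -32.0 M [-0.47  0.55  0.2 ] e7 0.231 F [-0.2 -1.2  9.6] [-0.0017 -0.0003  0.0294]
9.72 a -36.0 M [-0.44  0.54  0.28] e7 0.231 F [-0.3 -0.9  8.9] [-0.0017 -0.0003  0.0294]
9.97 a -40.0 M [-0.41  0.62  0.22] e7 0.231 F [-0.4 -0.8  8.1] [-0.0017 -0.0002  0.0294]
10.22 a -44.0 M [-0.39  0.65  0.23] e7 0.231 F [ 0.1 -1.   7.9] [-0.0018 -0.0003  0.0294]
10.47 a -48.0 M [-0.34  0.69  0.25] e7 0.23 F [-0.  -0.9  8.6] [-0.0018 -0.0002  0.0294]
10.72 a -52.0 M [-0.33  0.66  0.27] e7 0.23 F [-0.2 -1.   7.5] [-0.0018 -0.0002  0.0294]
10.97 a -56.0 M [-0.29  0.74  0.26] e7 0.23 F [ 0.4 -1.   7.2] [-0.0018 -0.0002  0.0294]
11.22 a -60.0 M [-0.28  0.74  0.22] e7 0.23 F [-0.5 -0.3  6.7] [-0.0018 -0.0002  0.0294]
11.47 a -64.0 M [-0.23  0.75  0.24] e7 0.23 F [-1.  -0.4  7.5] [-0.0018 -0.0001  0.0294]
11.72 a -67.9 M [-0.08  0.81 -0.44] e7 -0.462 F [-0.9 -0.5  7.2] [-0.0019 -0.0001  0.0294]
```

Run:
```python
from h import *
q=np.array([0.759,0.356,-0.984,2.322,1.641,0.362,1.497]);q[:]=inverse_kinematics(W(-.0018,0,.029),tool(-68,1));print(q.round(3))
q0=q[6]
for k in range(1,6):
    q[6]=q0-np.radians(3*k);move_joints(q)
    for t in range(2):
        s=sense();R=s["tcp_rot"];a=np.degrees(np.arctan2(*(RR.T@-R[:,1])[[1,0]]));m=(R.T@s["ft_torque"]);e=s["joint_efforts"][6]
        print(round(s["time_s"],2),"a",a.round(1),"Mz",m[2].round(2),"e7",e.round(3),"gap",round(s["finger_gap"],4),"F",(RR.T@s["wrist_force"]).round(1),(RR.T@(s["position"]-C)).round(4),flush=True)
        if t==0: sleep(.15)
```

```text
[ 0.759  0.356 -0.984  2.322  1.641  0.362  0.31 ]
11.97 a -70.8 Mz -0.46 e7 -0.528 gap 0.0392 F [-1.1 -1.5  7.7] [-0.0019 -0.0001  0.0293]
12.12 a -70.8 Mz -0.52 e7 -0.499 gap 0.0388 F [-1.  -1.7  8.2] [-0.0019 -0.0001  0.0293]
12.37 a -73.8 Mz -0.52 e7 -0.535 gap 0.039 F [-0.4 -0.9  7.2] [-0.0019 -0.0001  0.0293]
12.52 a -73.8 Mz -0.52 e7 -0.51 gap 0.0389 F [-0.5 -1.   8. ] [-0.0019 -0.0001  0.0293]
12.77 a -76.8 Mz -0.51 e7 -0.535 gap 0.0392 F [-0.3 -1.2  7. ] [-0.0019 -0.      0.0293]
12.92 a -76.8 Mz -0.53 e7 -0.51 gap 0.0389 F [0.7 0.2 7. ] [-0.0019 -0.0001  0.0293]
13.17 a -79.8 Mz -0.47 e7 -0.536 gap 0.0389 F [-0.6 -1.   6.7] [-0.0019 -0.0001  0.0293]
13.32 a -79.8 Mz -0.47 e7 -0.51 gap 0.0393 F [-0.1 -0.7  6.6] [-0.0019 -0.      0.0293]
13.57 a -82.8 Mz -0.47 e7 -0.535 gap 0.0393 F [ 0.1 -1.6  8.1] [-0.0019 -0.      0.0293]
13.72 a -82.8 Mz -0.56 e7 -0.51 gap 0.0392 F [-0.8 -1.6  6. ] [-0.0019 -0.      0.0293]
```

Run:
```python
from h import *
command_gripper(.05,20)
q=np.array(inverse_kinematics(W(-.0018,0,.029),tool(-83,1)));q0=q[6]
for d in(0,5,10,-5,-10):
    q[6]=q0-np.radians(d);move_joints(q);command_gripper(.03,20);s=sense();R=s["tcp_rot"]
    print(round(s["time_s"],2),"a",np.degrees(np.arctan2(*(RR.T@-R[:,1])[[1,0]])).round(1),"gap",round(s["finger_gap"],4),"Mz",(R.T@s["ft_torque"])[2].round(2),"e7",s["joint_efforts"][6].round(3),flush=True)
    command_gripper(.05)
im,d=camera("top");cv2.imwrite("full.png",im[:,:,::-1])
```

```text
14.47 a -83.0 gap 0.0396 Mz -0.02 e7 -0.056
15.21 a -87.9 gap 0.041 Mz -0.17 e7 -0.133
15.93 a -92.9 gap 0.0422 Mz -0.15 e7 -0.117
16.77 a -78.1 gap 0.0406 Mz 0.05 e7 0.016
17.49 a -73.1 gap 0.0418 Mz 0.0 e7 0.021
```

Run:
```python
from h import *
q=np.array(inverse_kinematics(W(-.0018,0,.029),tool(-82.3,1)));q0=q[6];move_joints(q)
command_gripper(.03,90)
for A in(-77,-72,-67,-62,-57,-52,-47,-42,-47,-52,-57,-62,-66,-70,-74,-78):
    q[6]=q0-np.radians(-82.3-A)*-1 if 0 else q0+np.radians(A+82.3);move_joints(q);s=sense();R=s["tcp_rot"]
    print(round(s["time_s"],2),"a",np.degrees(np.arctan2(*(RR.T@-R[:,1])[[1,0]])).round(1),"gap",round(s["finger_gap"],4),"Mz",(R.T@s["ft_torque"])[2].round(2),"e7",s["joint_efforts"][6].round(3),flush=True)
```

```text
18.57 a -77.0 gap 0.0387 Mz -0.24 e7 -0.135
18.82 a -72.0 gap 0.0382 Mz -0.21 e7 -0.193
19.07 a -67.0 gap 0.0386 Mz -0.2 e7 -0.193
19.32 a -62.0 gap 0.0386 Mz -0.2 e7 -0.193
19.57 a -57.0 gap 0.0382 Mz -0.29 e7 -0.193
19.82 a -52.0 gap 0.0384 Mz -0.28 e7 -0.193
20.07 a -47.0 gap 0.0382 Mz -0.23 e7 -0.193
20.32 a -42.0 gap 0.0386 Mz -0.26 e7 -0.193
20.57 a -47.0 gap 0.0385 Mz 0.23 e7 0.201
20.82 a -52.0 gap 0.0381 Mz 0.28 e7 0.198
21.07 a -57.0 gap 0.0384 Mz 0.24 e7 0.198
21.32 a -62.0 gap 0.0381 Mz 0.23 e7 0.198
21.57 a -66.0 gap 0.0385 Mz 0.21 e7 0.216
21.82 a -70.0 gap 0.0385 Mz 0.23 e7 0.216
22.07 a -74.0 gap 0.0384 Mz 0.28 e7 0.216
22.32 a -78.0 gap 0.0385 Mz 0.25 e7 0.216
```

Run:
```python
from h import *
q=np.array(inverse_kinematics(W(-.0018,0,.029),tool(-78,1)));q0=q[6]
for A in range(-81,-103,-3):
    q[6]=q0+np.radians(A+78);move_joints(q);s=sense();R=s["tcp_rot"]
    print(round(s["time_s"],2),"a",np.degrees(np.arctan2(*(RR.T@-R[:,1])[[1,0]])).round(1),"gap",round(s["finger_gap"],4),"Mz",(R.T@s["ft_torque"])[2].round(2),"e7",s["joint_efforts"][6].round(3),"F",(RR.T@s["wrist_force"]).round(1),(RR.T@(s["position"]-C)).round(4),flush=True)
```

```text
22.57 a -81.0 gap 0.0384 Mz 0.08 e7 0.156 F [-0.6  0.2  6.9] [-0.0018 -0.0001  0.0292]
22.82 a -83.8 gap 0.0388 Mz -0.49 e7 -0.497 F [ 0.6 -1.2  7. ] [-0.0018 -0.0001  0.0292]
23.07 a -86.8 gap 0.0384 Mz -0.46 e7 -0.53 F [-1.  -1.3  6. ] [-0.0018 -0.      0.0291]
23.32 a -89.8 gap 0.0381 Mz -0.51 e7 -0.531 F [-0.4 -0.5  6.7] [-0.0018 -0.      0.0292]
23.57 a -92.8 gap 0.0379 Mz -0.53 e7 -0.53 F [ 0.  -0.9  6.1] [-0.0018  0.      0.0291]
23.82 a -95.8 gap 0.0384 Mz -0.51 e7 -0.531 F [-0.7 -2.2  6.8] [-0.0019 -0.      0.0291]
24.07 a -98.8 gap 0.0385 Mz -0.5 e7 -0.527 F [-1.6 -0.9  6.9] [-0.0019  0.      0.0291]
24.32 a -101.8 gap 0.0384 Mz -0.53 e7 -0.531 F [-0.6 -1.   7.2] [-0.0019  0.0001  0.0291]
```

Past its seat the nut resists at about 0.5 N m and behaves plastically. It seated at about −67° and is flush in the jaws. The first facing slot after that is at −120°, so I turn there, release, retreat and look.

```bash
sed -i 's/^EX=norm.*/&\nC=C-.0018*EX/' h.py
python3 - <<'E'
from h import *
q=np.array(inverse_kinematics(W(0,0,.029),tool(-102,1)));q0=q[6]
for A in(-111,-120):
    q[6]=q0+np.radians(A+102);move_joints(q);s=sense();R=s["tcp_rot"]
    print(round(s["time_s"],2),"a",np.degrees(np.arctan2(*(RR.T@-R[:,1])[[1,0]])).round(1),"gap",round(s["finger_gap"],4),"e7",s["joint_efforts"][6].round(3),flush=True)
command_gripper(.052,50)
move_l(W(0,0,.08),tool(-120,1),feed=.08)
movep([.42,-.22,.33],tool(90,0))
s=sense();print(s["time_s"],s["joint_pos"].round(2),s["wrist_force"].round(1))
im,_=camera("top");i2,_=camera("scene")
g=[cv2.convertScaleAbs(cv2.resize(a[v-20:v+20,u-20:u+20],None,fx=10,fy=10,interpolation=cv2.INTER_CUBIC),alpha=1.4) for a,u,v in((im,308,168),(i2,298,215))]
for A in(0,60,120,180,240,300):
    r=np.radians(A)
    for k,(n,u,v) in enumerate((("top",308,168),("scene",298,215))):
        p=proj(n,W(.02*np.cos(r),.02*np.sin(r),.031))[0];cv2.circle(g[k],tuple(int(t) for t in (p-(u-20,v-20)+.5)*10),3,(255,0,255),-1)
cv2.imwrite("pics/nut.png",np.hstack(g)[:,:,::-1])
E
```

```text
24.59 a -110.8 gap 0.0385 e7 -0.207
24.87 a -119.7 gap 0.0382 e7 -0.256
27.9 [-0.38 -0.29  0.79  2.24 -0.07  0.54  2.05] [ 0.4 -0.7 -0.4]
```

View pics/nut.png

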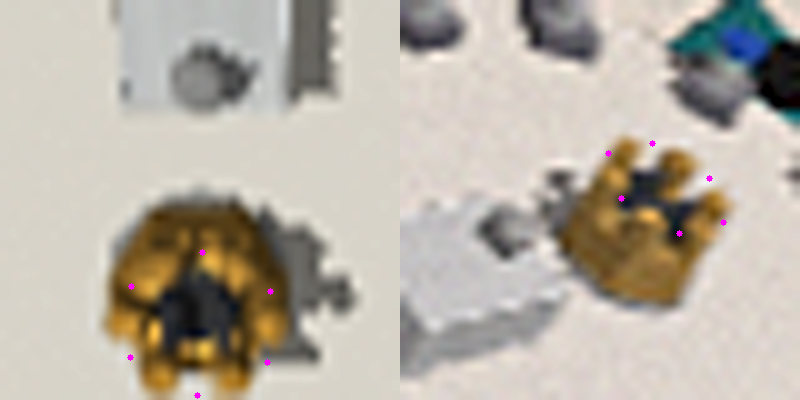

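The nut picture shows the lower slot centred at (197,380), between merlons at (158,380) and (235,380), on the stud–shaft line with the stud at (202,78). The nut is aligned, so I fetch the plate.

Run:
```python
from h import *
t=np.radians(4.1);px=np.array([np.cos(t),np.sin(t),0]);py=np.array([-np.sin(t),np.cos(t),0]);R=np.c_[-px,py,[0,0,-1]]
p=np.array([.4893,-.2806,0])
command_gripper(.034,50)
movep(p+[0,0,.12],R)
print("hit",move_l(p+[0,0,.0325],R,feed=.08,until_force=6))
command_gripper(0,60);s=sense();print(s["time_s"],s["finger_gap"],s["wrist_force"].round(1),s["position"].round(4))
move_l(p+[0,0,.16],R,feed=.12)
s=sense();print(s["time_s"],s["finger_gap"],s["wrist_force"].round(1))
movep([.5,-.15,.40],tool(90,0))
movep(W(.104,0,.095),tool(90,0));s=sense();print(s["time_s"],s["joint_pos"].round(2),(RR.T@(s["position"]-C)).round(4))
g=[]
for n,u,v in(("top",308,150),("scene",285,205)):
    im,d=camera(n);np.savez(n+"1.npz",im=im,d=d);g.append(cv2.convertScaleAbs(cv2.resize(im[v-32:v+32,u-32:u+32],None,fx=6,fy=6,interpolation=cv2.INTER_CUBIC),alpha=1.4))
cv2.imwrite("pics/held.png",np.hstack(g)[:,:,::-1])
```

```text
hit False
30.8583 0.009043416860294405 [-0.1  0.2  3.9] [ 0.4897 -0.2809  0.0331]
32.075 0.008838204881778212 [ 0.1  0.3 -0.7]
33.975 [-0.31  0.08  0.24  2.16  0.13  0.3   1.37] [ 0.1042 -0.0014  0.0946]
```

View pics/held.png

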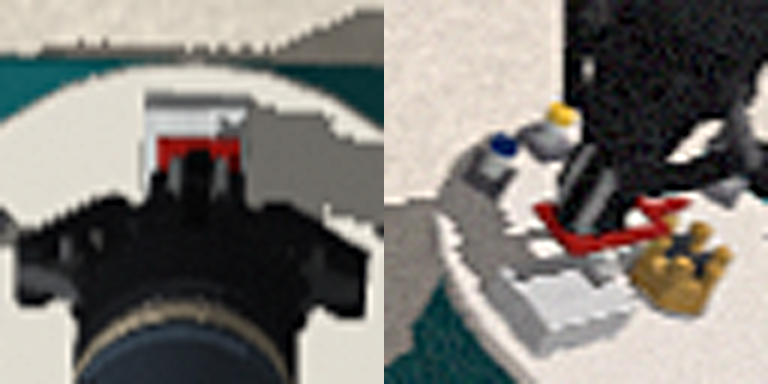

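The plate is held: its red upper edge is at crop (157–240,138) in the top view, level and square to the block. Before pressing, I compare it with the predicted plate corners.

Run:
```python
from h import *
s=sense();P=RR.T@(s["position"]-C);print(P.round(4),(RR.T@s["tcp_rot"]).round(3).tolist())
V=lambda x,y,z:W(*(P+np.array([x,y,z])))
zt=-.013-.015
for n in("top","scene"):
    im=np.load(n+"1.npz")["im"];hsv=cv2.cvtColor(im,cv2.COLOR_RGB2HSV)
    red=((hsv[...,0]<8)|(hsv[...,0]>172))&(hsv[...,1]>120)&(hsv[...,2]>50);red[:,:270]=0;red[:,340:]=0;red[:160]=0 if n=="scene" else red[:160];red[240:]=0
    v,u=np.where(red);k=(v>165)&(v<235) if n=="scene" else (v<165);v,u=v[k],u[k]
    print(n,"red u",u.min(),u.max(),"v",v.min(),v.max(),"leftmost v",v[u==u.min()],"lowest u",u[v==v.max()],"rightmost v",v[u==u.max()],"top row u",u[v==v.min()])
    print(" pred corners top face",proj(n,[V(.015,.016,zt),V(.015,-.016,zt),V(-.053,.016,zt),V(-.078,0,zt)]).round(1).tolist())
    print(" block far corners pred",proj(n,[W(.114,.021,.021),W(.114,-.021,.021),W(.054,.021,.021)]).round(1).tolist())
```

```text
[ 0.1052 -0.0019  0.0956] [[-1.0, 0.003, 0.002], [0.003, 1.0, -0.002], [-0.002, -0.002, -1.0]]
top red u 302 315 v 141 145 leftmost v [141 142 143 144] lowest u [303] rightmost v [141 142 143] top row u [302 303 304 305 306 307 308 309 310 311 312 313 314 315]
 pred corners top face [[302.4, 140.3], [316.2, 140.9], [301.7, 167.1], [308.1, 176.7]]
 block far corners pred [[300.2, 135.4], [317.7, 136.1], [299.7, 158.3]]
scene red u 278 303 v 206 215 leftmost v [207] lowest u [284 285 286] rightmost v [206] top row u [295 296 300 301 302 303]
 pred corners top face [[284.5, 214.0], [277.6, 206.1], [300.9, 210.3], [303.2, 205.3]]
 block far corners pred [[280.3, 227.2], [271.6, 216.9], [294.7, 223.6]]
```

Plate and block match their predictions with the same sub-pixel bias, so only the arm's own servo offset (about −1.9 mm in y) needs correcting. Then I press on.

```bash
cat >> h.py <<'E'
def rp():
    s=sense();return RR.T@(s["position"]-C),s
def show(t):
    p,s=rp();print(t,round(s["time_s"],2),p.round(4),"F",(RR.T@s["wrist_force"]).round(1),"M",(RR.T@s["ft_torque"]).round(2),"gap",round(s["finger_gap"],4),flush=True)
E
python3 - <<'E'
from h import *
R=tool(90,0);off=np.zeros(3)
for z in(.085,.075):
    t=np.array([.104,0,z]);move_l(W(*(t+off)),R,feed=.06);sleep(.1);show(z);off+=t-rp()[0]
print("off",off.round(4))
print(move_l(W(*(np.array([.104,0,.049])+off)),R,feed=.03,until_force=14));show("pressed")
np.save("off.npy",off)
E
```

```text
0.085 34.49 [ 0.1041 -0.0002  0.0851] F [-0.6  0.3 -0.7] M [-0.05  0.76 -0.01] gap 0.0089
0.075 34.91 [0.1039 0.0002 0.0748] F [-0.4  0.6 -0.2] M [-0.    0.69  0.03] gap 0.0089
off [0.0001 0.     0.0001]Traceback (most recent call last):
  File "<stdin>", line 6, in <module>
rig.Unreachable: the arm cannot follow that straight line within its joint ranges
```

Run:
```python
from h import *
R=tool(90,0);print(sense()["joint_pos"].round(3))
for x in(.104,.085):
  for z in(.07,.065,.06,.055,.053,.05,.048):
    q=inverse_kinematics(W(x,0,z),R);print(x,z,None if q is None else np.round(q,3))
```

```text
[-0.291  0.12   0.227  2.16   0.101  0.257  1.389]
0.104 0.07 [-0.285  0.131  0.223  2.159  0.094  0.248  1.396]
0.104 0.065 [-0.28   0.142  0.219  2.157  0.088  0.238  1.401]
0.104 0.06 [-0.275  0.153  0.215  2.156  0.083  0.228  1.407]
0.104 0.055 [-0.27   0.164  0.212  2.154  0.077  0.219  1.412]
0.104 0.053 [-0.268  0.168  0.21   2.154  0.074  0.215  1.414]
0.104 0.05 [-0.21   0.175  0.147  2.15   0.128  0.212  1.363]
0.104 0.048 [-0.036  0.183 -0.048  2.14   0.304  0.219  1.196]
0.085 0.07 [-0.293  0.121  0.226  2.202  0.128  0.215  1.359]
0.085 0.065 [-0.041  0.139 -0.048  2.188  0.312  0.217  1.182]
0.085 0.06 [ 0.133  0.159 -0.239  2.178  0.467  0.223  1.037]
0.085 0.055 [ 0.133  0.17  -0.239  2.176  0.495  0.216  1.01 ]
0.085 0.053 [ 0.133  0.175 -0.239  2.176  0.507  0.213  0.998]
0.085 0.05 [ 0.3    0.198 -0.427  2.166  0.675  0.233  0.844]
0.085 0.048 [ 0.3    0.202 -0.427  2.165  0.69   0.232  0.829]
```

Run:
```python
from h import *
R=tool(90,0)
move_l(W(.104,0,.125),R,feed=.15)
move_joints([0.70,0.09,-0.81,2.11,0.35,0.38,1.18]);show("alt")
movep(W(.104,0,.10),R);show("hover");print(sense()["joint_pos"].round(2))
for z in(.053,.048): print(np.round(inverse_kinematics(W(.104,0,z),R),2),np.round(inverse_kinematics(W(.083,0,z),R),2))
move_l(W(.104,0,.075),R,feed=.08);sleep(.1);show("low")
print(sense()["joint_pos"].round(2))
```

```text
alt 36.53 [ 0.107  -0.0038  0.1204] F [-0.3  0.7 -0.7] M [-0.04  0.69 -0.02] gap 0.009
hover 36.79 [0.1029 0.0008 0.0994] F [-0.3  0.2 -0.9] M [ 0.02  0.69 -0.03] gap 0.0091
[ 0.63  0.14 -0.77  2.12  0.48  0.35  1.05]
[ 0.49  0.23 -0.64  2.12  0.74  0.3   0.8 ] [ 0.46  0.21 -0.61  2.16  0.79  0.26  0.74]
[ 0.48  0.24 -0.63  2.11  0.77  0.3   0.78] [ 0.44  0.22 -0.59  2.16  0.82  0.26  0.71]
low 37.35 [0.1046 0.0002 0.0757] F [-0.4  0.4 -0.5] M [ 0.05  0.77 -0.01] gap 0.0089
[ 0.55  0.18 -0.7   2.12  0.62  0.32  0.92]
```

Run:
```python
from h import *
R=tool(90,0)
move_l(W(.104,0,.062),R,feed=.06);sleep(.1);show("a")
print(move_l(W(.1037,0,.049),R,feed=.03,until_force=12));show("pressed");sleep(.15);show("rest")
```

```text
a 37.82 [1.042e-01 1.000e-04 6.240e-02] F [-1.1  0.3 -1.1] M [-0.04  0.68  0.03] gap 0.0087
True
pressed 38.16 [ 0.1042 -0.0002  0.0543] F [1.3 0.4 1.3] M [-0.02  0.38 -0.01] gap 0.0086
rest 38.31 [ 0.1038 -0.0002  0.0543] F [1.  0.2 2.1] M [ 0.08  0.46 -0.02] gap 0.0091
```

The plate passed the head: z = 0.0543 against 0.0541 expected when flat, with the keyhole over the stud. Next, slide it home.

Run:
```python
from h import *
R=tool(90,0)
print(move_l(W(.1038,0,.0525),R,feed=.02));show("down")
print(move_l(W(.083,0,.0525),R,feed=.03,until_force=15));show("slid")
```

```text
False
down 38.56 [ 1.038e-01 -1.000e-04  5.420e-02] F [-4.3 -0.9 27.5] M [-0.13  1.54 -0.07] gap 0.0091
True
slid 38.88 [ 1.033e-01 -1.000e-04  5.430e-02] F [1.  0.7 2.6] M [ 0.01  0.46 -0.02] gap 0.0088
```

Run:
```python
from h import *
R=tool(90,0)
for k in range(3):
    h=move_l(W(.0825,0,.0541),R,feed=.03,until_force=18);show(("slid",h))
    if rp()[0][0]<.088: break
```

```text
('slid', False) 39.71 [0.0854 0.0002 0.0544] F [ 6.9 -0.7 -0.8] M [-0.12 -0.97  0.01] gap 0.0089
```

It stopped at x = 0.0854 against the stop. Release, retreat and look.

Run:
```python
from h import *
R=tool(90,0)
move_l(W(.0848,0,.0541),R,feed=.03);command_gripper(.034,50);show("open")
move_l(W(.085,0,.10),R,feed=.1);movep([.45,-.2,.36],R);show("away")
g=[]
for n,u,v in(("top",308,155),("scene",292,215)):
    im,d=camera(n);g.append(cv2.convertScaleAbs(cv2.resize(im[v-25:v+25,u-25:u+25],None,fx=8,fy=8,interpolation=cv2.INTER_CUBIC),alpha=1.4))
    for a,q in((.1,"tab")):
        print(n,"pred tab top centre",((proj(n,W(.0853,0,.055))[0]-(u-25,v-25)+.5)*8).round(),"tip",((proj(n,W(.0073,0,.025))[0]-(u-25,v-25)+.5)*8).round())
cv2.imwrite("pics/fin.png",np.hstack(g)[:,:,::-1])
```

```text
open 40.33 [ 0.0836 -0.0002  0.0538] F [-0.8 -0.8 -0.4] M [-0.02  0.56 -0.  ] gap 0.0338
away 42.31 [ 0.0532 -0.1921  0.2376] F [ 0.3  0.5 -0.1] M [0.01 0.62 0.04] gap 0.0342Traceback (most recent call last):
  File "<stdin>", line 8, in <module>
TypeError: cannot unpack non-iterable float object
```

Run:
```python
from h import *
g=[]
for n,u,v in(("top",308,155),("scene",292,215)):
    im,d=camera(n);g.append(cv2.convertScaleAbs(cv2.resize(im[v-25:v+25,u-25:u+25],None,fx=8,fy=8,interpolation=cv2.INTER_CUBIC),alpha=1.4))
    print(n,[((proj(n,W(*p))[0]-(u-25,v-25)+.5)*8).round().tolist() for p in((.0853,0,.055),(.1003,.016,.025),(.1003,-.016,.025),(.0073,0,.025))])
cv2.imwrite("pics/fin.png",np.hstack(g)[:,:,::-1])
```

```text
top [[206.0, 183.0], [157.0, 95.0], [263.0, 99.0], [201.0, 374.0]]
scene [[173.0, 179.0], [134.0, 277.0], [81.0, 215.0], [281.0, 205.0]]
```

View pics/fin.png

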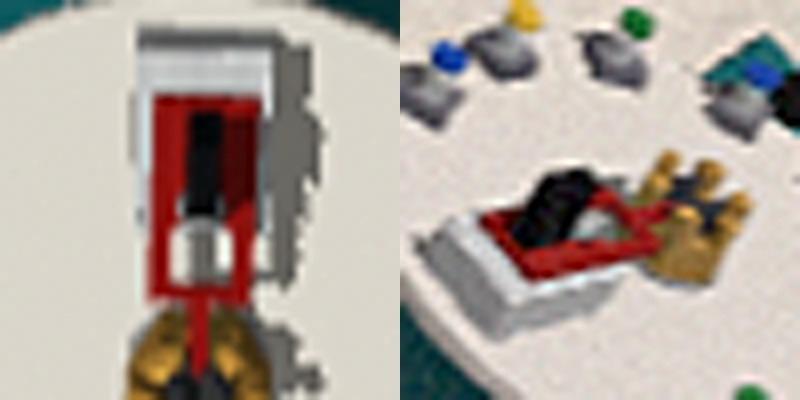

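The plate lies flat on the block with its far edge at (157–262,95), as predicted. The tongue runs through the nut's slot into the shaft groove at (203,372). I'm handing in.

```bash
python3 -c "
from rig import *
print(finish_job())"
```

```text
the job is handed in; nothing more can be done
None
```

I handed the job in at about 42 s with the nut tight, the lock plate slid home with its tongue in the slot, and the arm clear. The felt seat left about 53° to that slot against the stated 13–47°; I took it as the first one because the nut still turned lightly past the slot before it, and the hand-in returned no verdict.

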